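Bring the salt round on the spice carousel and hold it there

TASK

Swing the spice carousel's catch well out of the way, then smoothly turn the turntable by its wooden top handle until the salt shaker stands squarely at the front, over the middle of the square foot board's front edge nearest you. I will take the shaker out while you steady the carousel, so finish still gripping the handle and holding the turntable still, with the catch open, all five jars upright in their rings and the things beside the carousel left alone.

Things in the scene. Friction and masses are not known exactly. Their poses are not given: they have to be found in the camera images.
- carousel: Spice carousel: its fixed square wooden foot board (244 x 244 mm, 14 mm high). Origin in the middle of the board, on the turning axis, at worktop height. Its -x axis points to the carousel's front: the edge of the board that faces the worktop's front edge and the robot, within 0.25 rad. y axis to the left; the catch is on the right side. Wall cabinets hang 0.57 m above the worktop beyond x = 0.57 m.
- turntable: Round wooden turntable (188 mm across, upper face 32 mm above the worktop); origin on the carousel's axis at worktop height, axes as the carousel's when latched. Turns 9.4 rad either way with slight drag (0.06 N m), stays where left. Carries post, handle and five wire rings (48 mm up), centres 64 mm from the axis; when latched they stand 36 and 108 degrees either side of the front and one at the back.
- handle (a point): Wooden bar lying level across the top of the turntable's upright 12 mm post and turning with it, 86 mm long, 18 mm thick; origin in its middle, on the turning axis, 176 mm above the worktop; x axis along the bar, pointing away from the front when latched. A 17 mm ferrule reaches 18 mm below the origin; the jars' tops are at least 35 mm below it. Grip it across, from above.
- catch (a joint): Swing catch on the right side of the foot board: steel lever on an upright pivot, its nose in a keeper on the turntable's rim. 0 = latched (turntable blocked, about 1.5 degrees of play); grows as the free end swings outward, away from the turntable, clockwise from above; clear of the keeper from 0.2 rad, well out of the way from 0.35, stop at 1.2. Slight friction (0.03 N m), stays where left.
- catch_knob (a point): Upright round black knob at the catch's free end, 14 mm thick, from 29 to 74 mm above the worktop; this point is on its centre line, 60 mm above the worktop. When latched it stands straight to the right of the turning axis, 124 mm from it. The lever runs underneath, upper face 29 mm above the worktop: keep the fingertips above 32 mm.
- catch_hinge (a point): Point on the catch's upright pivot axis near the board's front right corner, 60 mm above the worktop and 58 mm from the knob point (the real boss reaches only 34 mm above the worktop). The knob moves on a level circle about this axis.
- salt_shaker: The wanted one: waisted clear glass salt shaker with a rounded pale grey sprinkler top and no screw cap, 44 mm across and 90 mm high, the lowest of the five. Origin at the centre of its underside (32 mm above the worktop). At the start it stands in one of the four rings 36 or 108 degrees left or right of the front.
- spice_0: Round glass spice jar with a dark screw cap, 44 mm across, 96 mm high; stands in a ring of the turntable. Origin at the centre of its underside.
- spice_1: Round glass spice jar with a dark screw cap, 44 mm across, 96 mm high; stands in a ring of the turntable. Origin at the centre of its underside.
- spice_2: Round glass spice jar with a dark screw cap, 44 mm across, 96 mm high; stands in a ring of the turntable. Origin at the centre of its underside.
- herb_jar: Round glass herb jar with a screw cap, the tallest, 45 mm across, 109 mm high; stands in a ring of the turntable. Origin at the centre of its underside.
- tomato_tin: Food tin 57 mm across, 72 mm high, standing loose on the worktop beside the carousel; leave alone. Origin at the centre of its underside.
- corn_tin: Low food tin 75 mm across, 58 mm high, standing loose on the worktop beside the carousel; leave alone. Origin at the centre of its underside.
- coffee_mug: White coffee mug, 60 mm across, 84 mm over the handle, 49 mm high, standing loose on the worktop beside the carousel; leave alone. Origin at the centre of its underside.
- egg_tray: Green pulp egg tray, 232 x 186 x 66 mm, with two eggs, standing loose on the worktop beside the carousel; leave alone. Origin at the centre of its underside.
Mind the look-alikes: they are no part of the job. Leave any orange or turquoise look-alike of the spice_1 alone.

How it is judged (in metres and radians):
On the way, in this order (a step that is already met when the one before it is completed fails the run):
1. the catch is swung clear (beyond 0.3 rad) (value of joint catch above 0.3 rad), for 0.2 s.
2. the salt shaker has been brought to the front and the handle is gripped, the catch still open (y of salt_shaker in the frame of carousel between -0.012 and 0.012 m and x of salt_shaker in the frame of carousel below -0.05 m and contact force between the fingers and turntable above 2 N and z of the grasp point in the frame of handle below 0.024 m and y of the grasp point in the frame of handle between -0.014 and 0.014 m and value of joint catch above 0.3 rad), for 0.2 s.
At the end, for the whole second after the job is handed in: Salt shaker at the front (centre within 12 mm sideways of the line from the axis to the front), turntable at rest, handle bar between the fingers (grasp point within 14 mm sideways, at most 24 mm above it) with over 2 N, catch open beyond 0.3 rad, all five jars upright in their rings (all of step 2 and angular speed of turntable below 0.1 rad/s and angle between each of salt_shaker, spice_0, spice_1, spice_2, herb_jar's own z axis and vertical below 0.15 rad and horizontal distance between salt_shaker and carousel between 0.053 and 0.075 m and height (world z) of each of salt_shaker, spice_0, spice_1, spice_2, herb_jar below 0.042 m and horizontal distance between spice_0 and carousel between 0.053 and 0.075 m and horizontal distance between spice_1 and carousel between 0.053 and 0.075 m and horizontal distance between spice_2 and carousel between 0.053 and 0.075 m and horizontal distance between herb_jar and carousel between 0.053 and 0.075 m); the arm keeps its last pose, push and grip.
It fails at once if a jar is tipped or lifted out of its ring (angle between any of salt_shaker, spice_0, spice_1, spice_2, herb_jar's own z axis and vertical above 0.3 rad or height (world z) of any of salt_shaker, spice_0, spice_1, spice_2, herb_jar above 0.06 m).
It fails at once if something beside the carousel is pushed away (more than 30 mm) or knocked over (distance of any of tomato_tin, corn_tin, coffee_mug, egg_tray from where it was at the start of the episode above 0.03 m or angle between any of tomato_tin, corn_tin, coffee_mug, egg_tray's own z axis and vertical above 0.4 rad).
It also fails if it takes over 64 s, if anything falls off the work surface, if the arm or the gripper's body presses on something with over 40 N, if the wrist force passes 120 N, or if a joint passes its speed limit or range.

ROBOT

A 7-joint arm with a two-finger parallel gripper is mounted at the origin on a cart in front of the work surface, level with it; the furniture and walls round the work are solid. World frame = base frame: x ahead of the robot, y to its left, z up, the work surface at z = 0. Lengths are in mm, angles in rad, forces in N, time in s.
With the tool pointing down it reaches from about 350 to 900 mm from the base axis. Payload 19.9 kg.
Tool frame: the origin (TCP) lies on the centre line of the jaws, within the pads' length; the fingertips stand 19 mm ahead of it and the grasp point (between the pads) is the TCP; z points along the fingers, y is the line along which they close (so a half turn about z gives the same grasp; the last joint's range is limited). The gripper opens to 94 mm and grips with 3 to 60 N. Pads are 16 mm wide; open, the fingers measure 119 mm over their backs; the gripper's body (75 mm by 177 mm) begins 78 mm behind the grasp point.
Start: joints at [-1.26, 0.417, -0.01, 1.614, 0.005, 1.111, -0.053], TCP at [215.943, 586.489, 224.425] pointing down, gripper open.
Joint ranges: [-2.81, 2.81], [-0.39, 2.02], [-1.27, 1.25], [0.06, 2.57], [-1.19, 4.33], [0.19, 2], [-2.82, 2.82]. Speed limits (rad/s): [1.89, 1.89, 2.39, 2.39, 3.01, 3.01, 3.01].

INTERFACE

Orientations are given as a unit quaternion [x, y, z, w].
In Python, from plant import monitor, vision, workorder gives the robot as it stands.
- The arm moves only by the shell command python3 -m creep 'ROWS' [FORCE]. ROWS is JSON, a list of rows, each an object of numbers: "claw": the finger opening in m, from 0 to 0.094; "tx", "ty", "tz": the shift along the world's x, y, z in m; "roll": the turn about the world's z in rad. A call has 1 to 5 rows; each row is the pose to reach, as a shift and turn from the pose commanded when the call began; what a row does not reach only later rows make up. A row lasts 1/10 s, in which the tool goes at most 50 mm and 8.59 degrees, less where a joint would pass 70% of its speed; a pose out of reach is approached as far as the arm can. A call with a gripper value outside its range is refused whole. The fingers move at their own pace and stop on an object; FORCE is the grip in N (left out, the last holds). Time passes only in rows, so rows that repeat a pose let the fingers close. It gives the time, the measured TCP pose, the force, the opening and the grip force at its end, in the units of the state.
- monitor.get_state(): the state, without advancing time (a new reading comes with each control period).
- vision.grab_frame(name): name is "side" or "top"; returns a dict with "pixels" (480x640x3 uint8, red, green, blue), "z_map" (480x640 float32, mm along the optical axis (not along the pixel's ray), 0 where there is no reading), "K" (3x3 intrinsics, pixels), "dist_coeffs" ([k1, k2, p1, p2, k3] as OpenCV has them; the pictures are not rectified), "view" (4x4, takes a point from world to camera coordinates). Camera axes: x right, y up, looking along -z (the intrinsics and any distortion apply to the point x, -y, -z); pixel columns grow to the right and rows downward; lengths in mm; the calibration is good to about 2 mm. A picture is of the moment at which its call begins.
- workorder.finish_job(): hands the job in; it is judged then, once.
The state is a dict: "time_s": time; "q": joint angles; "joint_velocities": joint speeds; "tau": joint torques, N m; "tool_pos": TCP position; "tool_rot": TCP orientation; "force": force on the tool from outside, world axes, zero at the start; "ft_torque": the same for the moment, N m; "opening": finger opening in mm; "finger_force": force on a finger pad.
Only numpy, scipy, OpenCV 4.12 (cv2) and the standard library are available. Lean on these libraries where they do the work, as an engineer would, in place of code of your own. Each camera call takes 0.05 s, during which the arm holds its last target. There are 200 camera calls.

## Working session

There is one attempt and no reset: what is moved stays moved. The work goes in short steps, Python scripts to look and compute and a shell command to move; the robot and the scene stay as the last step left them, time stands still between calls to the robot, and variables do not carry over. Pictures are saved under pics/ and viewed, at most 10 in all, crops included, and the job is handed in when it is done.

```bash
mkdir -p pics
cat > h.py <<'E'
import numpy as np, cv2
from plant import monitor, vision, workorder
def save(n):
    f=vision.grab_frame(n); np.savez(f'pics/{n}.npz',**{k:np.array(v) for k,v in f.items()}); return f
def load(n): return dict(np.load(f'pics/{n}.npz'))
def ray(f,u,v):
    x,y=cv2.undistortPoints(np.array([[[u,v]]],float),f['K'],f['dist_coeffs'])[0,0]
    d=np.array([x,-y,-1.]); V=f['view']; R=V[:3,:3]
    return -R.T@V[:3,3], R.T@d
def atz(f,u,v,z):
    c,d=ray(f,u,v); return c+d*(z-c[2])/d[2]
def dep(f,u,v):
    c,d=ray(f,u,v); return c+d*f['z_map'][int(round(v)),int(round(u))]
def proj(f,P):
    V=f['view']; p=V[:3,:3]@np.array(P,float)+V[:3,3]
    return cv2.projectPoints(np.array([[p[0],-p[1],-p[2]]]),np.zeros(3),np.zeros(3),f['K'],f['dist_coeffs'])[0].ravel()
def tri(rs):
    A=np.zeros((3,3));b=np.zeros(3)
    for c,d in rs:
        d=d/np.linalg.norm(d);M=np.eye(3)-np.outer(d,d);A+=M;b+=M@c
    return np.linalg.solve(A,b)
E
python3 - <<'E'
from h import *
for n in('side','top'):
    f=save(n); cv2.imwrite(f'pics/{n}0.png',f['pixels'][...,::-1]); c,d=ray(f,320,240); print(n,c.round(),d.round(2))
s=monitor.get_state(); print({k:np.round(v,3).tolist() for k,v in s.items()})
E
```

```text
side [ 182. -946.  958.] [ 0.23  0.71 -0.67]
top [ 189.  -46. 1716.] [ 0.16 -0.02 -0.99]
{'time_s': 0.1, 'q': [-1.259, 0.418, -0.01, 1.614, 0.005, 1.111, -0.053], 'joint_velocities': [-0.0, -0.001, 0.001, -0.0, 0.0, -0.001, 0.0], 'tau': [0.001, -85.258, 0.64, -42.669, -0.049, 0.016, 0.0], 'tool_pos': [215.881, 586.199, 223.915], 'tool_rot': [0.175, 0.984, -0.001, -0.0], 'force': [0.934, 0.474, 0.155], 'ft_torque': [0.033, 0.006, 0.01], 'finger_force': 0.0, 'opening': 93.837}
```

View pics/side0.png

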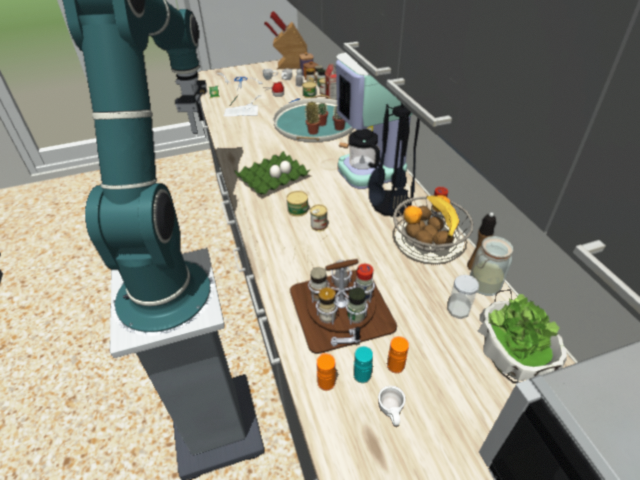

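View pics/top0.png

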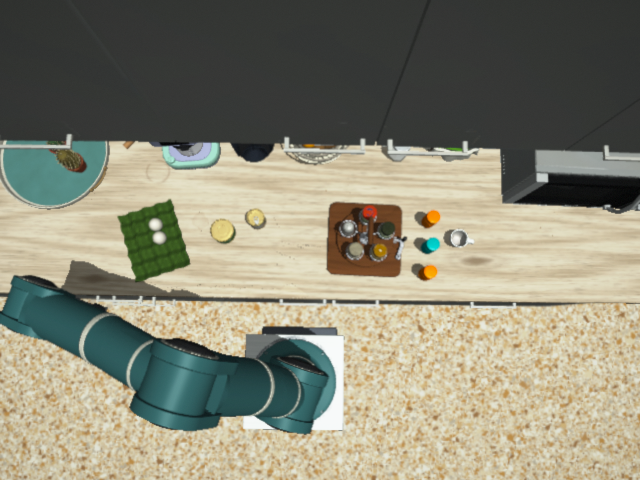

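The side view shows the carousel near (343,305) with the handle bar at (342,266). The top view shows it near (365,240), with the catch at (402,247) and the look-alikes to its right. I'll enlarge both.

Run:
```python
from h import *
f=load('top'); c=f['pixels'][190:290,315:450,::-1]; cv2.imwrite('pics/top1.png',cv2.resize(c,None,fx=5.9,fy=5.9,interpolation=cv2.INTER_CUBIC))
f=load('side'); c=f['pixels'][250:355,280:415,::-1]; cv2.imwrite('pics/side1.png',cv2.resize(c,None,fx=5.7,fy=5.7,interpolation=cv2.INTER_CUBIC))
```

```text
(no output)
```

View pics/top1.png

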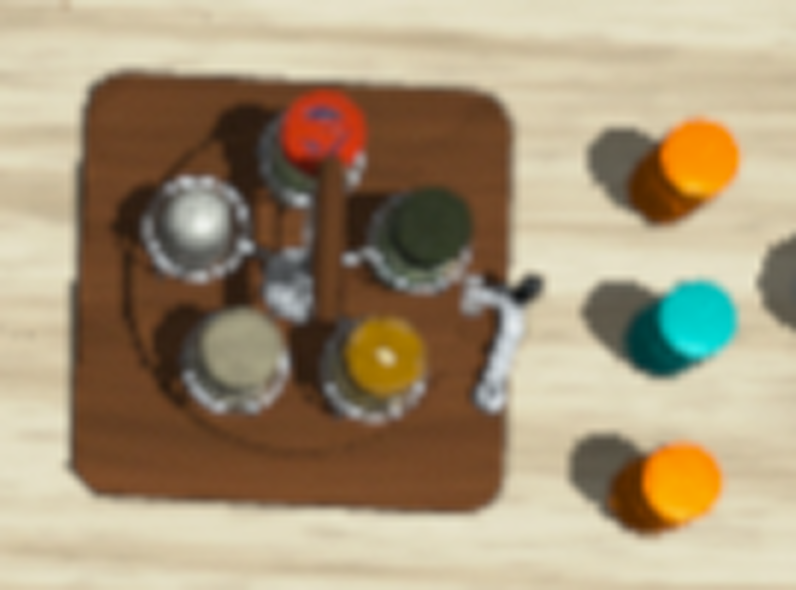

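View pics/side1.png

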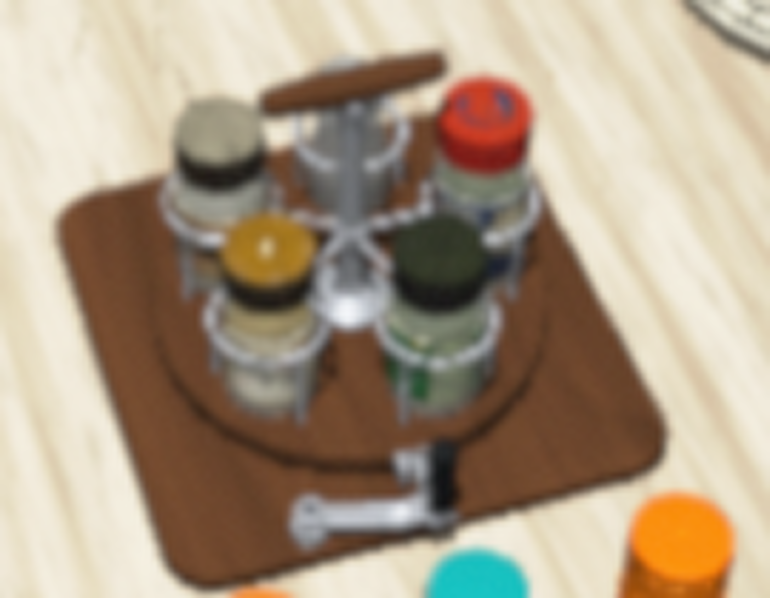

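The top crop shows the salt shaker's pale rounded top at (197,222), the left-rear ring. The handle bar runs from (330,165) to (326,315), the knob top is at (527,288) and the hinge is at (490,398). In the side crop the bar runs (265,103)–(443,63), and the knob's top is at (442,450). Next I'll triangulate these points.

```bash
cat >> h.py <<'E'
T=lambda p:(315+p[0]/5.9-.4,190+p[1]/5.9-.4)
S=lambda p:(280+p[0]/5.7-.4,250+p[1]/5.7-.4)
E
python3 - <<'E'
from h import *
t=load('top');s=load('side')
for n,a,b in[('far bar end',(330,162),(443,63)),('near bar end',(326,315),(265,103)),('bar mid',(328,238),(353,83)),('knob top',(527,288),(442,450)),('hinge',(490,398),(310,512))]:
    P=tri([ray(t,*T(a)),ray(s,*S(b))]); print(n,P.round(1),(proj(t,P)-T(a)).round(1),(proj(s,P)-S(b)).round(1))
for n,a in[('salt',(197,222),),('red',(323,130)),('green',(432,224)),('yel',(385,356)),('grey',(240,348))]: print(n,atz(t,*T(a),122 if n=='salt' else 130).round(1), dep(t,*T(a)).round(1))
q=[]
E_=[((83,150),(74,430)),((511,150),(502,450)),((140,75),(460,91)),((120,497),(460,511))]
for e in E_:
    A,B=[atz(t,*T(p),14) for p in e]; d=B-A; print('edge',A.round(1),B.round(1),np.arctan2(d[1],d[0]).round(3))
# ring of board pixels at z~14 via depth
u,v=np.meshgrid(np.arange(310,415),np.arange(190,290)); P=np.array([dep(t,a,b) for a,b in zip(u.ravel(),v.ravel())])
m=(P[:,2]>8)&(P[:,2]<45); r=cv2.minAreaRect(P[m][:,:2].astype(np.float32)); print(r)
# bar pts
m=(P[:,2]>150)&(P[:,2]<210); print('bar',P[m].mean(0).round(1),P[m][:,2].max(),cv2.minAreaRect(P[m][:,:2].astype(np.float32)))
for o in [(432,218),(431,245),(429,272),(459,238),(222,231),(256,218)]: print(o,dep(t,*o).round())
E
```

```text
far bar end [ 508.5 -227.5  177.3] [-0.   0.1] [ 0.1 -0. ]
near bar end [ 427.4 -225.   178.5] [-0.1  0.6] [ 0.7 -0.2]
bar mid [ 467.6 -226.2  178. ] [-0.1  0.4] [ 0.5 -0.1]
knob top [ 462.7 -348.2   69. ] [-0.   0.1] [ 0.1 -0. ]
hinge [ 406.9 -333.9   30.7] [-0.  0.] [ 0. -0.]
salt [ 486.5 -163.5  122. ] [ 485.8 -163.2  126. ]
red [ 535.8 -229.5  130. ] [ 532.3 -227.7  145.7]
green [ 486.2 -287.1  130. ] [ 486.4 -287.3  128.7]
yel [ 415.4 -261.9  130. ] [ 415.3 -261.7  131.1]
grey [ 418.4 -185.8  130. ] [ 418.3 -185.7  130.6]
edge [ 547.  -106.5   14. ] [ 387.3 -103.3   14. ] 3.122
edge [ 551.5 -350.2   14. ] [ 379.9 -343.3   14. ] 3.101
edge [ 591.2 -138.5   14. ] [ 585.4 -321.3   14. ] -1.603
edge [ 350.2 -129.4   14. ] [ 345.3 -319.4   14. ] -1.596
((469.53704833984375, -221.39292907714844), (334.8902587890625, 352.08123779296875), 0.8417579531669617)
bar [ 470.1 -226.6  183.6] 193.56913994216188 ((484.2017822265625, -231.55453491210938), (111.54442596435547, 30.333629608154297), 3.046140193939209)
(432, 218) [ 525. -433.  102.]
(431, 245) [ 438. -427.  105.]
(429, 272) [ 353. -421.   98.]
(459, 238) [ 477. -545.   11.]
(222, 231) [479. 240.  58.]
(256, 218) [522. 130.  68.]
```

Heights agree with the text: bar at 178, knob top about 69, hinge–knob distance 58. Axis is at (468,-226), yaw about -0.03, and the shaker is 108° left, so the turntable must turn +1.885 rad. I'll go to the knob first, closing along x.

```bash
python3 -m creep '[{"tx":0.04,"tz":0.02,"roll":-0.08},{"tx":0.08,"ty":-0.02,"tz":0.04,"roll":-0.16},{"tx":0.12,"ty":-0.04,"tz":0.06,"roll":-0.24},{"tx":0.16,"ty":-0.06,"tz":0.08,"roll":-0.32},{"tx":0.2,"ty":-0.08,"tz":0.1,"roll":-0.4}]'
python3 -m creep '[{"ty":-0.045,"roll":-0.08},{"ty":-0.09,"roll":-0.16},{"ty":-0.135,"roll":-0.24},{"ty":-0.18,"roll":-0.32},{"ty":-0.225,"roll":-0.4}]'
python3 -m creep '[{"ty":-0.045,"roll":-0.08},{"ty":-0.09,"roll":-0.16},{"ty":-0.135,"roll":-0.24},{"ty":-0.18,"roll":-0.32},{"ty":-0.225,"roll":-0.4}]'
```

```text
invalid input at $[0]: expected keys claw, tx, ty, tz, roll
invalid input at $[0]: expected keys claw, tx, ty, tz, roll
invalid input at $[0]: expected keys claw, tx, ty, tz, roll
```

```bash
python3 -m creep '[{"claw":0.09,"tx":0.04,"ty":0,"tz":0.02,"roll":-0.08},{"claw":0.09,"tx":0.08,"ty":-0.02,"tz":0.04,"roll":-0.16},{"claw":0.07,"tx":0.12,"ty":-0.04,"tz":0.06,"roll":-0.24},{"claw":0.05,"tx":0.16,"ty":-0.06,"tz":0.08,"roll":-0.32},{"claw":0.05,"tx":0.2,"ty":-0.08,"tz":0.1,"roll":-0.4}]'
python3 -m creep '[{"claw":0.05,"tx":0,"ty":-0.045,"tz":0,"roll":-0.08},{"claw":0.05,"tx":0,"ty":-0.09,"tz":0,"roll":-0.16},{"claw":0.05,"tx":0,"ty":-0.135,"tz":0,"roll":-0.24},{"claw":0.05,"tx":0,"ty":-0.18,"tz":0,"roll":-0.32},{"claw":0.05,"tx":0,"ty":-0.225,"tz":0,"roll":-0.4}]'
python3 -m creep '[{"claw":0.05,"tx":0,"ty":-0.045,"tz":0,"roll":-0.08},{"claw":0.05,"tx":0,"ty":-0.09,"tz":0,"roll":-0.16},{"claw":0.05,"tx":0,"ty":-0.135,"tz":0,"roll":-0.24},{"claw":0.05,"tx":0,"ty":-0.18,"tz":0,"roll":-0.32},{"claw":0.05,"tx":0,"ty":-0.225,"tz":0,"roll":-0.4}]'
```

```text
time_s: 0.6
tool_pos: [417.3, 505.3, 325.1]
tool_rot: [0.369, 0.929, -0.0, -0.0]
force: [1.0, -0.3, -0.2]
opening: 69.6
finger_force: 0.0
time_s: 1.1
tool_pos: [415.6, 279.6, 324.1]
tool_rot: [0.546, 0.838, -0.0, -0.0]
force: [1.8, 0.5, 0.8]
opening: 49.6
finger_force: 0.0
time_s: 1.6
tool_pos: [415.4, 54.7, 324.3]
tool_rot: [0.702, 0.712, 0.0, -0.0]
force: [1.3, -0.4, 0.5]
opening: 50.0
finger_force: 0.0
```

```bash
python3 -m creep '[{"claw":0.05,"tx":0.01,"ty":-0.042,"tz":0,"roll":0},{"claw":0.05,"tx":0.02,"ty":-0.084,"tz":0,"roll":0},{"claw":0.05,"tx":0.03,"ty":-0.126,"tz":0,"roll":0},{"claw":0.05,"tx":0.04,"ty":-0.168,"tz":0,"roll":0},{"claw":0.05,"tx":0.048,"ty":-0.21,"tz":0,"roll":0}]'
python3 -m creep '[{"claw":0.05,"tx":0,"ty":-0.045,"tz":0,"roll":0},{"claw":0.05,"tx":0,"ty":-0.09,"tz":0,"roll":0},{"claw":0.05,"tx":0,"ty":-0.135,"tz":0,"roll":0},{"claw":0.05,"tx":0,"ty":-0.175,"tz":0,"roll":0},{"claw":0.05,"tx":0,"ty":-0.194,"tz":0,"roll":0}]'
python3 -m creep '[{"claw":0.05,"tx":0,"ty":0,"tz":-0.04,"roll":0},{"claw":0.05,"tx":0,"ty":0,"tz":-0.08,"roll":0},{"claw":0.05,"tx":0,"ty":0,"tz":-0.12,"roll":0},{"claw":0.05,"tx":0,"ty":0,"tz":-0.16,"roll":0},{"claw":0.05,"tx":0,"ty":0,"tz":-0.2,"roll":0}]'
```

```text
time_s: 2.1
tool_pos: [464.0, -155.2, 324.5]
tool_rot: [0.701, 0.714, 0.0, 0.0]
force: [1.3, 0.6, -0.8]
opening: 50.1
finger_force: 0.0
time_s: 2.6
tool_pos: [462.8, -350.8, 324.0]
tool_rot: [0.702, 0.712, -0.001, -0.0]
force: [0.6, 1.1, 0.2]
opening: 50.2
finger_force: 0.0
time_s: 3.1
tool_pos: [463.7, -347.3, 122.7]
tool_rot: [0.701, 0.713, -0.0, -0.0]
force: [1.5, 0.4, 0.6]
opening: 50.1
finger_force: 0.0
```

```bash
python3 -m creep '[{"claw":0.05,"tx":0,"ty":0,"tz":-0.02,"roll":0},{"claw":0.05,"tx":0,"ty":0,"tz":-0.04,"roll":0},{"claw":0.05,"tx":0,"ty":0,"tz":-0.055,"roll":0},{"claw":0.05,"tx":0,"ty":0,"tz":-0.061,"roll":0},{"claw":0.05,"tx":0,"ty":0,"tz":-0.061,"roll":0}]'
python3 -m creep '[{"claw":0.0,"tx":0,"ty":0,"tz":0,"roll":0},{"claw":0.0,"tx":0,"ty":0,"tz":0,"roll":0},{"claw":0.0,"tx":0,"ty":0,"tz":0,"roll":0},{"claw":0.0,"tx":0,"ty":0,"tz":0,"roll":0},{"claw":0.0,"tx":0,"ty":0,"tz":0,"roll":0}]' 15
```

```text
time_s: 3.6
tool_pos: [463.8, -347.5, 63.1]
tool_rot: [0.701, 0.713, -0.0, -0.0]
force: [-0.1, 0.2, -0.7]
opening: 49.9
finger_force: 0.0
time_s: 4.1
tool_pos: [463.1, -347.5, 63.4]
tool_rot: [0.701, 0.713, -0.0, -0.001]
force: [-18.5, -0.6, 7.4]
opening: 13.4
finger_force: 13.5
```

```bash
python3 -m creep '[{"claw":0.0,"tx":-0.002,"ty":-0.004,"tz":0,"roll":0},{"claw":0.0,"tx":-0.003,"ty":-0.008,"tz":0,"roll":0},{"claw":0.0,"tx":-0.005,"ty":-0.012,"tz":0,"roll":0},{"claw":0.0,"tx":-0.007,"ty":-0.016,"tz":0,"roll":0},{"claw":0.0,"tx":-0.007,"ty":-0.016,"tz":0,"roll":0}]'
python3 -m creep '[{"claw":0.0,"tx":-0.003,"ty":-0.004,"tz":0,"roll":0},{"claw":0.0,"tx":-0.005,"ty":-0.007,"tz":0,"roll":0},{"claw":0.0,"tx":-0.008,"ty":-0.010,"tz":0,"roll":0},{"claw":0.0,"tx":-0.011,"ty":-0.013,"tz":0,"roll":0},{"claw":0.0,"tx":-0.011,"ty":-0.013,"tz":0,"roll":0}]'
```

```text
time_s: 4.6
tool_pos: [456.4, -363.9, 63.5]
tool_rot: [0.701, 0.713, -0.0, -0.0]
force: [-3.8, 2.5, 4.0]
opening: 13.4
finger_force: 15.0
time_s: 5.1
tool_pos: [446.0, -377.7, 63.7]
tool_rot: [0.701, 0.713, -0.0, 0.001]
force: [4.9, -3.4, -0.0]
opening: 13.7
finger_force: 15.0
```

```bash
python3 -m creep '[{"claw":0.04,"tx":0,"ty":0,"tz":0,"roll":0},{"claw":0.04,"tx":0,"ty":0,"tz":0,"roll":0},{"claw":0.04,"tx":0,"ty":0,"tz":0,"roll":0},{"claw":0.05,"tx":0,"ty":0,"tz":0.02,"roll":0},{"claw":0.05,"tx":0,"ty":0,"tz":0.05,"roll":0}]'
python3 -m creep '[{"claw":0.05,"tx":0,"ty":0,"tz":0.04,"roll":0},{"claw":0.05,"tx":0,"ty":0,"tz":0.08,"roll":0},{"claw":0.05,"tx":0,"ty":0,"tz":0.12,"roll":-0.1},{"claw":0.05,"tx":0,"ty":0,"tz":0.15,"roll":-0.22},{"claw":0.05,"tx":0,"ty":0,"tz":0.17,"roll":-0.34}]'
python3 -m creep '[{"claw":0.05,"tx":0.005,"ty":0.035,"tz":0,"roll":-0.13},{"claw":0.05,"tx":0.01,"ty":0.07,"tz":0,"roll":-0.26},{"claw":0.05,"tx":0.015,"ty":0.105,"tz":0,"roll":-0.39},{"claw":0.05,"tx":0.02,"ty":0.14,"tz":0,"roll":-0.52},{"claw":0.05,"tx":0.022,"ty":0.152,"tz":0,"roll":-0.65}]'
python3 -m creep '[{"claw":0.05,"tx":0,"ty":0,"tz":0,"roll":-0.13},{"claw":0.05,"tx":0,"ty":0,"tz":0,"roll":-0.26},{"claw":0.05,"tx":0,"ty":0,"tz":0,"roll":-0.39},{"claw":0.05,"tx":0,"ty":0,"tz":0,"roll":-0.52},{"claw":0.05,"tx":0,"ty":0,"tz":0,"roll":-0.63}]'
python3 - <<'E'
from h import *
s=monitor.get_state();print(np.round(s['q'],2))
f=save('side'); c=f['pixels'][180:370,240:430,::-1]; cv2.imwrite('pics/side2.png',cv2.resize(c,None,fx=3,fy=3))
E
```

```text
time_s: 5.6
tool_pos: [445.0, -375.9, 112.7]
tool_rot: [0.701, 0.713, -0.001, -0.001]
force: [0.0, -0.5, 0.8]
opening: 48.7
finger_force: 0.0
time_s: 6.1
tool_pos: [446.0, -376.8, 285.7]
tool_rot: [0.813, 0.583, 0.001, 0.001]
force: [-0.6, -0.3, 0.6]
opening: 50.0
finger_force: 0.0
time_s: 6.6
tool_pos: [468.5, -221.1, 283.1]
tool_rot: [0.956, 0.294, 0.0, -0.001]
force: [-0.2, -0.3, 0.3]
opening: 50.0
finger_force: 0.0
time_s: 7.1
tool_pos: [467.8, -224.4, 283.3]
tool_rot: [1.0, -0.018, -0.0, -0.0]
force: [-0.1, -0.2, -0.1]
opening: 50.1
finger_force: 0.0
[-0.58  0.35  1.21  1.83 -0.35  1.21 -0.87]
```

View pics/side2.png

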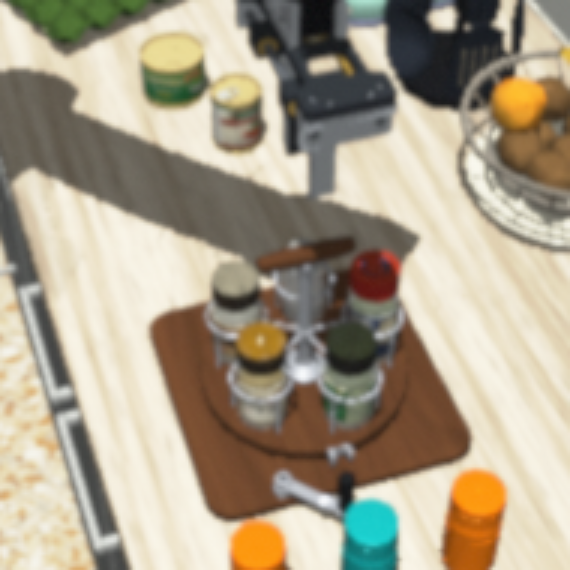

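The catch stands open (knob at (347,490), clear of the keeper at (340,453)), and the gripper is over the bar at (305,255). I'll descend and grip.

```bash
python3 -m creep '[{"claw":0.05,"tx":0,"ty":-0.001,"tz":-0.03,"roll":0},{"claw":0.05,"tx":0,"ty":-0.001,"tz":-0.06,"roll":0},{"claw":0.05,"tx":0,"ty":-0.001,"tz":-0.085,"roll":0},{"claw":0.05,"tx":0,"ty":-0.001,"tz":-0.1,"roll":0},{"claw":0.05,"tx":0,"ty":-0.001,"tz":-0.102,"roll":0}]'
python3 -m creep '[{"claw":0.0,"tx":0,"ty":0,"tz":0,"roll":0},{"claw":0.0,"tx":0,"ty":0,"tz":0,"roll":0},{"claw":0.0,"tx":0,"ty":0,"tz":0,"roll":0},{"claw":0.0,"tx":0,"ty":0,"tz":0,"roll":0},{"claw":0.0,"tx":0,"ty":0,"tz":0,"roll":0}]' 20
python3 -c "
from h import *
print(np.round(monitor.get_state()['q'],2))"
```

```text
time_s: 7.65
tool_pos: [467.3, -225.4, 180.3]
tool_rot: [1.0, -0.015, -0.001, -0.0]
force: [0.3, 0.3, 0.4]
opening: 50.1
finger_force: 0.0
time_s: 8.15
tool_pos: [468.2, -225.9, 181.9]
tool_rot: [1.0, -0.016, 0.0, 0.0]
force: [-0.1, -2.2, 2.8]
opening: 17.0
finger_force: 20.0
[-0.46  0.47  1.08  1.94 -0.49  1.02 -0.75]
```

```bash
python3 -m creep '[{"claw":0.0,"tx":0,"ty":0,"tz":0,"roll":0.01},{"claw":0.0,"tx":0,"ty":0,"tz":0,"roll":0.03},{"claw":0.0,"tx":0,"ty":0,"tz":0,"roll":0.06},{"claw":0.0,"tx":0,"ty":0,"tz":0,"roll":0.1},{"claw":0.0,"tx":0,"ty":0,"tz":0,"roll":0.15}]'
python3 -m creep '[{"claw":0.0,"tx":0,"ty":0,"tz":0,"roll":0.05},{"claw":0.0,"tx":0,"ty":0,"tz":0,"roll":0.1},{"claw":0.0,"tx":0,"ty":0,"tz":0,"roll":0.15},{"claw":0.0,"tx":0,"ty":0,"tz":0,"roll":0.2},{"claw":0.0,"tx":0,"ty":0,"tz":0,"roll":0.25}]'
python3 -c "
from h import *
s=monitor.get_state()
print(np.round(s['q'],2),np.round(s['ft_torque'],2))"
```

```text
time_s: 8.65
tool_pos: [468.2, -225.7, 181.8]
tool_rot: [0.998, 0.06, 0.0, 0.0]
force: [-0.9, -0.3, 6.8]
opening: 17.4
finger_force: 20.0
time_s: 9.15
tool_pos: [468.1, -225.4, 181.8]
tool_rot: [0.983, 0.185, 0.0, -0.0]
force: [-1.5, 1.5, 8.4]
opening: 17.4
finger_force: 20.0
[-0.39  0.42  0.98  1.94 -0.42  1.   -0.42] [ 0.32  0.57 -0.14]
```

```bash
python3 -m creep '[{"claw":0.0,"tx":0,"ty":0,"tz":0,"roll":0.05},{"claw":0.0,"tx":0,"ty":0,"tz":0,"roll":0.1},{"claw":0.0,"tx":0,"ty":0,"tz":0,"roll":0.15},{"claw":0.0,"tx":0,"ty":0,"tz":0,"roll":0.2},{"claw":0.0,"tx":0,"ty":0,"tz":0,"roll":0.25}]'
python3 -m creep '[{"claw":0.0,"tx":0,"ty":0,"tz":0,"roll":0.05},{"claw":0.0,"tx":0,"ty":0,"tz":0,"roll":0.1},{"claw":0.0,"tx":0,"ty":0,"tz":0,"roll":0.15},{"claw":0.0,"tx":0,"ty":0,"tz":0,"roll":0.2},{"claw":0.0,"tx":0,"ty":0,"tz":0,"roll":0.25}]'
python3 -m creep '[{"claw":0.0,"tx":0,"ty":0,"tz":0,"roll":0.05},{"claw":0.0,"tx":0,"ty":0,"tz":0,"roll":0.1},{"claw":0.0,"tx":0,"ty":0,"tz":0,"roll":0.15},{"claw":0.0,"tx":0,"ty":0,"tz":0,"roll":0.2},{"claw":0.0,"tx":0,"ty":0,"tz":0,"roll":0.25}]'
python3 -m creep '[{"claw":0.0,"tx":0,"ty":0,"tz":0,"roll":0.05},{"claw":0.0,"tx":0,"ty":0,"tz":0,"roll":0.1},{"claw":0.0,"tx":0,"ty":0,"tz":0,"roll":0.15},{"claw":0.0,"tx":0,"ty":0,"tz":0,"roll":0.2},{"claw":0.0,"tx":0,"ty":0,"tz":0,"roll":0.25}]'
python3 -m creep '[{"claw":0.0,"tx":0,"ty":0,"tz":0,"roll":0.05},{"claw":0.0,"tx":0,"ty":0,"tz":0,"roll":0.1},{"claw":0.0,"tx":0,"ty":0,"tz":0,"roll":0.15},{"claw":0.0,"tx":0,"ty":0,"tz":0,"roll":0.2},{"claw":0.0,"tx":0,"ty":0,"tz":0,"roll":0.25}]'
python3 -m creep '[{"claw":0.0,"tx":0,"ty":0,"tz":0,"roll":0.05},{"claw":0.0,"tx":0,"ty":0,"tz":0,"roll":0.1},{"claw":0.0,"tx":0,"ty":0,"tz":0,"roll":0.145},{"claw":0.0,"tx":0,"ty":0,"tz":0,"roll":0.18},{"claw":0.0,"tx":0,"ty":0,"tz":0,"roll":0.21}]'
python3 -m creep '[{"claw":0.0,"tx":0,"ty":0,"tz":0,"roll":0.015},{"claw":0.0,"tx":0,"ty":0,"tz":0,"roll":0.025},{"claw":0.0,"tx":0,"ty":0,"tz":0,"roll":0.025},{"claw":0.0,"tx":0,"ty":0,"tz":0,"roll":0.025},{"claw":0.0,"tx":0,"ty":0,"tz":0,"roll":0.025}]'
python3 - <<'E'
from h import *
s=monitor.get_state();print(np.round(s['q'],2),np.round(s['ft_torque'],2))
f=save('side'); c=f['pixels'][250:355,280:415,::-1]; cv2.imwrite('pics/side3.png',cv2.resize(c,None,fx=5.7,fy=5.7,interpolation=cv2.INTER_CUBIC))
f=save('top'); c=f['pixels'][190:290,315:450,::-1]; cv2.imwrite('pics/top3.png',cv2.resize(c,None,fx=5.9,fy=5.9,interpolation=cv2.INTER_CUBIC))
E
```

```text
time_s: 9.65
tool_pos: [468.0, -225.1, 181.8]
tool_rot: [0.952, 0.306, 0.0, -0.0]
force: [-3.0, 3.1, 10.8]
opening: 17.1
finger_force: 20.0
time_s: 10.15
tool_pos: [467.8, -224.9, 181.8]
tool_rot: [0.906, 0.422, 0.0, -0.001]
force: [-5.5, 5.3, 13.6]
opening: 17.2
finger_force: 20.0
time_s: 10.65
tool_pos: [467.5, -224.7, 181.8]
tool_rot: [0.847, 0.532, 0.0, -0.001]
force: [-7.7, 7.0, 15.4]
opening: 17.5
finger_force: 20.0
time_s: 11.15
tool_pos: [467.2, -224.7, 181.8]
tool_rot: [0.774, 0.633, 0.0, -0.001]
force: [-11.0, 8.4, 18.4]
opening: 17.3
finger_force: 20.0
time_s: 11.65
tool_pos: [466.9, -224.6, 181.8]
tool_rot: [0.689, 0.725, 0.0, -0.002]
force: [-12.1, 9.1, 20.1]
opening: 17.2
finger_force: 20.0
time_s: 12.15
tool_pos: [466.7, -224.7, 181.7]
tool_rot: [0.609, 0.793, 0.0, -0.002]
force: [-14.8, 8.2, 20.6]
opening: 17.0
finger_force: 20.0
time_s: 12.65
tool_pos: [466.7, -224.7, 181.7]
tool_rot: [0.6, 0.8, 0.0, -0.002]
force: [-14.5, 8.3, 20.7]
opening: 17.6
finger_force: 20.0
[-0.14  0.32  0.64  1.94 -0.24  0.96  0.89] [ 1.89  3.51 -0.06]
```

View pics/side3.png

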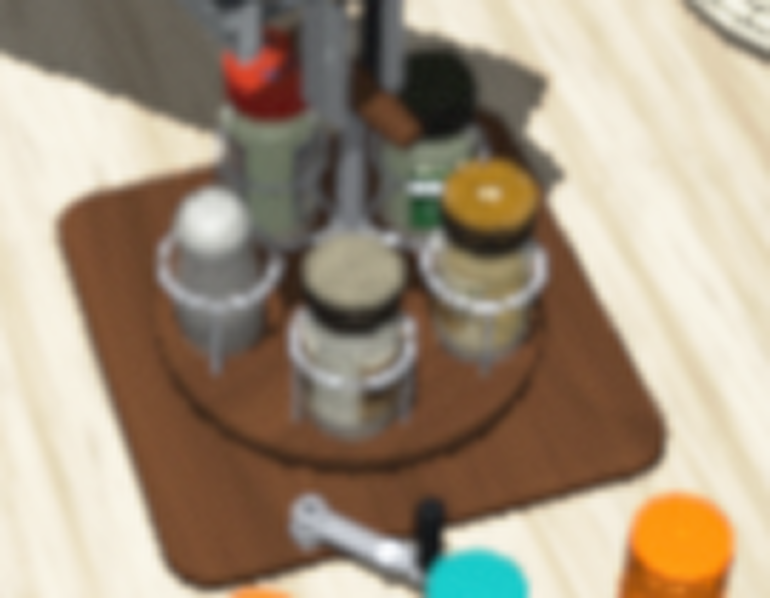

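View pics/top3.png

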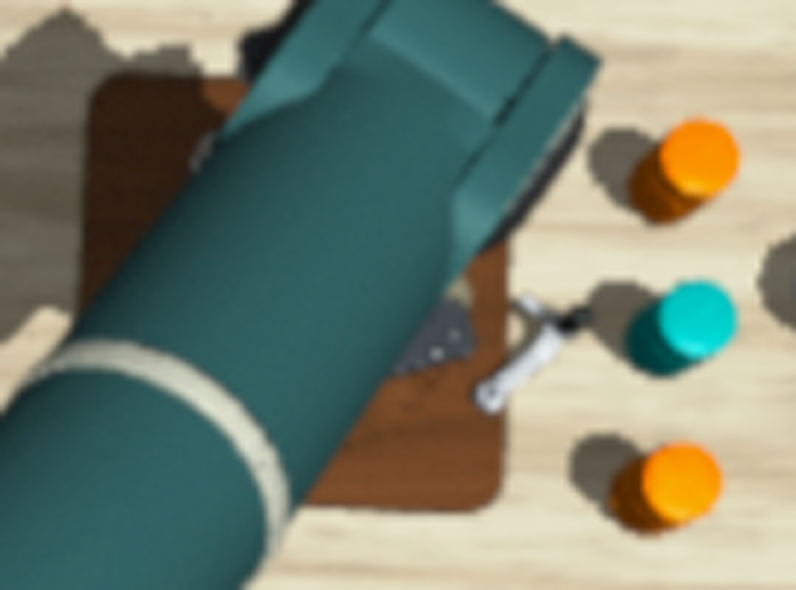

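The side crop shows the salt shaker's dome at (213,220) with its ring centred near (220,266), now on the front side, all jars upright. In the top crop the catch is open, with its knob at (575,318). Next is a numeric check of the shaker's angle.

Run:
```python
from h import *
s=load('side')
ax=np.array([468,-226.]); R=np.array([[np.cos(-.03),.03],[-.03,np.cos(.03)]])
for n,p,z in[('dome',(213,220),114),('ring',(220,266),80)]:
    P=atz(s,*S(p),z); print(n,P.round(1),'carousel xy',(R.T@(P[:2]-ax)).round(1))
for y in(-12,0,12):
    w=ax+R@np.array([-64,y]); print(y,[((proj(s,[*w,z])-[279.6,249.6])*5.7).round() for z in(114,80,32)])
```

```text
dome [ 399.5 -226.7  114. ] carousel xy [-68.5  -2.8]
ring [ 402.3 -225.6   80. ] carousel xy [-65.6  -1.5]
-12 [array([228., 232.]), array([230., 282.]), array([232., 348.])]
0 [array([221., 213.]), array([222., 263.]), array([225., 329.])]
12 [array([213., 195.]), array([215., 244.]), array([217., 310.])]
```

The shaker is within about 3 mm of the front line, the grip reads 20 N and the turntable is at rest. Handing in.

```bash
python3 -c "
from h import *
s=monitor.get_state();print(s['finger_force'],np.abs(s['joint_velocities']).max());print(workorder.finish_job())"
```

```text
20.010581463575363 0.0015813567674955247
the job is handed in; nothing more can be done
None
```

I handed the job in with the catch swung out about 0.6 rad, the salt shaker about 2–3 mm off the front line by camera, all five jars upright in the last side view, and the handle still gripped at 20 N with the turntable at rest; no verdict came back.

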